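Change the samples in a drying station and leave its cover half open

ROBOT

A 6-joint arm with a two-finger parallel gripper is mounted at the origin on the work surface. World frame = base frame: x ahead of the robot, y to its left, z up, the work surface at z = 0. Lengths are in m, angles in degrees, forces in N, time in s.
With the tool pointing down it reaches from about 0.4 to 0.825 m from the base axis. Payload 7 kg.
Tool frame: the origin (TCP) lies midway between the tips of the shut fingers; the grasp point (between the pads) lies ctrl.grasp_offset behind it (ctrl.grasp_offset is the distance from the TCP to the grasp point, in m); z points along the fingers, y is the line along which they close (so a half turn about z gives the same grasp; the last joint's range is limited). The gripper opens to 88 mm and grips with 3 to 60 N. Pads are 19 mm wide; open, the fingers measure 130 mm over their backs; the gripper's body (78 mm by 193 mm) begins 47 mm behind the grasp point.
Start: joints at [-51.217, 20.546, 0.682, 0, -70.136, -16.507], TCP at [0.256, -0.625, 0.227] pointing down, gripper open.
Joint ranges: [-176.03, 176.03], [-82.01, 121.73], [-58.28, 71.71], [-173.87, 95.51], [-174.79, -0.11], [-173.66, 173.66]. Speed limits (degrees/s): [136.94, 136.94, 172.46, 180, 180, 180].

INTERFACE

Orientations are given as [roll, pitch, yaw] about the fixed x, y, z axes, in that order (R = Rz(yaw) Ry(pitch) Rx(roll)).
In Python, from plant import ctrl gives the robot as it stands. The module is installed in compiled form; this text tells all that it offers.
- The arm moves only by the tool send_rows, never from a script. Its argument "increments" is a list that holds one entry, the list of rows, each a list of 4 numbers: the shift along the world's x, y, z normalised to -1 to 1, where 1 is 0.2 m, then the turn about the world's z normalised to -1 to 1, where 1 is 1.5 rad. In form: [[[x, y, z, roll], ...]]. A call has 1 to 12 rows; each row is the pose to reach, as a shift and turn from the pose commanded when the call began; what a row does not reach only later rows make up. A row lasts 1/8 s, in which the tool goes at most 62.5 mm and 10.7 degrees, less where a joint would pass 70% of its speed; a pose out of reach is approached as far as the arm can. A call with a number of a shift or a turn outside -1 to 1 is refused whole. A call with a gripper value outside its range is refused whole. "jaw" is the opening, from 0 (shut) to 1 (fully open), set as the call begins (left out, the last holds). The fingers move at their own pace and stop on an object; the grip force is fixed at half the most. Time passes only in rows, so rows that repeat a pose let the fingers close. It gives the time, the measured TCP pose, the force, the opening and the grip force at its end, in the units of the state.
- ctrl.get_obs(): the state, without advancing time (a new reading comes with each control period).
- ctrl.snapshot(name): name is "scene" or "top" or "wrist"; returns the picture (480x640x3 uint8, red, green, blue); there is no depth.
- ctrl.calibration(name): a dict with "mtx" (3x3 intrinsics, pixels), "eye" and "attitude" of the camera in the world. Camera axes: x right, y up, looking along -z (the intrinsics and any distortion apply to the point x, -y, -z); pixel columns grow to the right and rows downward; lengths in m; the calibration is good to about 2 mm. A picture is of the moment at which its call begins: read the wrist's pose just before it. calibration takes no time and is no camera call; for the wrist camera it gives the pose at the moment of the call.
- ctrl.close_job(): hands the job in; it is judged then, once.
Trained networks look in the newest picture that a camera, given by its name, has taken for a name from the list of things; names that differ only in an ending like _2 or _b are one class to them, and where a whole thing is asked for, a point or a joint stands for the part that bears it (a point fixed in the world has none). Each returns a list of dicts, best first, with "conf" (0 to 1); they miss things now and then, are a little off and sometimes report something else, mostly with a low value. They report only what shows in the picture. A call takes as long as a camera call. They do not tell look-alikes from the thing itself.
- ctrl.trace(thing, camera): "mask" (480x640 bool, what is visible of it) and "bbox" ([left, top, right, bottom] in pixels, round what is visible of it).
- ctrl.spot_point(thing, camera): "pixel" ([row, column] in pixels: a listed point, or the origin of a listed thing).
The state is a dict: "clock": time; "joint_pos": joint angles; "qvel": joint speeds; "tau": joint torques, N m; "tool_pos": TCP position; "orientation": TCP orientation; "force": force on the tool from outside, world axes, zero at the start; "moment": the same for the moment, N m; "opening": finger opening in m; "gripper_force": force on a finger pad.
Only numpy, scipy, OpenCV 4.12 (cv2) and the standard library are available. Lean on these libraries where they do the work, as an engineer would, in place of code of your own. Each camera call takes 0.05 s, during which the arm holds its last target. There are 200 camera calls.

TASK

Fold the drying station's clear cover back past upright, clear every old red sample out of it into the yellow discard tray, and seat every green sample from the bench flat and fully home in a recess of its own shape (round dishes in round recesses, square cassettes in square ones). When all are in, fold the cover down to half open, 45 degrees, in line with the yellow pointers, and leave it there; do not disturb the tube rack, the bottle or the carton.

Things in the scene. Friction and masses are not known exactly. Their poses are not given: they have to be found in the camera images.
- station: Drying station, fixed: white plate 150 (x) x 200 (y) x 30 mm tall, origin at its underside's centre, hinge on its +x side. Top face: two round and two square black-floored recesses, 7 mm deep. Grey hinge posts, 68 mm tall, at own x = 85, y = +-94 mm; outside each a yellow pointer rises from the hinge towards -x at 45 degrees, the cover's half-open angle.
- recess_a (a point): Centre of the mouth of a round recess, 56 mm diameter, level with the plate's top face (30 mm above the bench); floor 7 mm below. Axes as the station. At station x = -34, y = 46 mm.
- recess_b (a point): Centre of the mouth of a round recess, 56 mm diameter, level with the plate's top face (30 mm above the bench); floor 7 mm below. Axes as the station. At station x = 34, y = -46 mm.
- recess_c (a point): Centre of the mouth of a square recess, 48 x 48 mm, sides along the station axes, level with the plate's top face (30 mm above the bench); floor 7 mm below. Axes as the station. At station x = -34, y = -46 mm.
- recess_d (a point): Centre of the mouth of a square recess, 48 x 48 mm, sides along the station axes, level with the plate's top face (30 mm above the bench); floor 7 mm below. Axes as the station. At station x = 34, y = 46 mm.
- cover (a joint): Hinge of the clear, blue-rimmed cover (160 x 174 mm, rim 10 mm thick). 0 = closed, level 60 mm above the bench; grows as the handle end is lifted up and away from the robot; 0.785 = half open at 45 degrees, 1.571 = upright, stop at 2.1. Stiff: it stays where it is left (about 4 N at the handle moves it).
- cover_handle (a point): Centre of the cover's orange cross bar: 16 mm diameter, 40 mm long along the hinge direction (station y), on a 12 mm wide orange stem in its middle, 192 mm from the hinge axis, 32 mm clear of the cover's front rim. Turns with the cover. Can be pinched by its two ends from above at any cover angle.
- cover_hinge (a point): Middle of the cover's hinge axis, which runs along the station's y axis, 60 mm above the bench. Axes as the station.
- dish_1: Fresh sample, green with white marks: round dish of 52 mm diameter, 20 mm tall, 40 g, lying on the bench at robot's left. Origin at the centre of its underside. May be absent.
- dish_2: Fresh sample, green with white marks: round dish of 52 mm diameter, 20 mm tall, 40 g, lying on the bench at robot's left. Origin at the centre of its underside. May be absent.
- cassette_1: Fresh sample, green with white marks: square cassette 44 x 44 x 20 mm, sides along its x and y axes, 40 g, lying on the bench at robot's left. Origin at the centre of its underside. May be absent.
- cassette_2: Fresh sample, green with white marks: square cassette 44 x 44 x 20 mm, sides along its x and y axes, 40 g, lying on the bench at robot's left. Origin at the centre of its underside. May be absent.
- old_dish_a: Old sample, red with black marks: round dish of 52 mm diameter, 20 mm tall, 40 g, found in recess_a of the station, standing 13 mm proud of the plate. Origin at the centre of its underside. May be absent.
- old_dish_b: Old sample, red with black marks: round dish of 52 mm diameter, 20 mm tall, 40 g, found in recess_b of the station, standing 13 mm proud of the plate. Origin at the centre of its underside. May be absent.
- old_cassette_c: Old sample, red with black marks: square cassette 44 x 44 x 20 mm, sides along its x and y axes, 40 g, found in recess_c of the station, standing 13 mm proud of the plate. Origin at the centre of its underside. May be absent.
- old_cassette_d: Old sample, red with black marks: square cassette 44 x 44 x 20 mm, sides along its x and y axes, 40 g, found in recess_d of the station, standing 13 mm proud of the plate. Origin at the centre of its underside. May be absent.
- discard_tray: Yellow open discard tray, fixed, 140 (x) x 200 (y) x 35 mm outside, walls and floor 4 mm, origin at the centre of its underside; on the robot's right.
- tube_rack: Bystander: yellow tube rack 110 x 90 x 50 mm, origin at the centre of its underside.
- reagent_bottle: Bystander: amber bottle, 56 mm diameter, 120 mm tall, origin at the centre of its underside.
- glove_carton: Bystander: white and green carton 130 x 70 x 45 mm, origin at the centre of its underside.
Mind the look-alikes: they are no part of the job. What is shaped like the cassette_2 but pink is not meant. Leave any brown look-alike of the cassette_1 alone.

How it is judged (in metres and radians):
On the way, in this order (a step that is already met when the one before it is completed fails the run):
1. the cover is folded back past upright (value of joint cover above 1.6 rad), for 0.2 s.
2. every old sample is in the discard tray and every fresh one seated in a recess of its shape (((horizontal distance between dish_1 and recess_a below 0.006 m and z of dish_1 in the frame of recess_a below -0.004 m and angle between dish_1's own z axis and vertical below 0.1 rad) or (horizontal distance between dish_1 and recess_b below 0.006 m and z of dish_1 in the frame of recess_b below -0.004 m and angle between dish_1's own z axis and vertical below 0.1 rad)) and ((horizontal distance between dish_2 and recess_a below 0.006 m and z of dish_2 in the frame of recess_a below -0.004 m and angle between dish_2's own z axis and vertical below 0.1 rad) or (horizontal distance between dish_2 and recess_b below 0.006 m and z of dish_2 in the frame of recess_b below -0.004 m and angle between dish_2's own z axis and vertical below 0.1 rad)) and ((horizontal distance between cassette_1 and recess_c below 0.006 m and z of cassette_1 in the frame of recess_c below -0.004 m and angle between cassette_1's own z axis and vertical below 0.1 rad) or (horizontal distance between cassette_1 and recess_d below 0.006 m and z of cassette_1 in the frame of recess_d below -0.004 m and angle between cassette_1's own z axis and vertical below 0.1 rad)) and ((horizontal distance between cassette_2 and recess_c below 0.006 m and z of cassette_2 in the frame of recess_c below -0.004 m and angle between cassette_2's own z axis and vertical below 0.1 rad) or (horizontal distance between cassette_2 and recess_d below 0.006 m and z of cassette_2 in the frame of recess_d below -0.004 m and angle between cassette_2's own z axis and vertical below 0.1 rad)) and x of old_dish_a in the frame of discard_tray between -0.064 and 0.064 m and y of old_dish_a in the frame of discard_tray between -0.094 and 0.094 m and z of each of old_dish_a, old_dish_b, old_cassette_c, old_cassette_d in the frame of discard_tray below 0.03 m and x of old_dish_b in the frame of discard_tray between -0.064 and 0.064 m and y of old_dish_b in the frame of discard_tray between -0.094 and 0.094 m and x of old_cassette_c in the frame of discard_tray between -0.064 and 0.064 m and y of old_cassette_c in the frame of discard_tray between -0.094 and 0.094 m and x of old_cassette_d in the frame of discard_tray between -0.064 and 0.064 m and y of old_cassette_d in the frame of discard_tray between -0.094 and 0.094 m), for 0.2 s.
3. the cover is folded down to half open, 45 degrees (value of joint cover between 0.645 and 0.925 rad), for 0.2 s.
At the end, for the whole second after the job is handed in: Each fresh sample lies flat (within 6 degrees) in a recess of its own shape, within 6 mm of its centre and at least 4 mm below the plate's face; each old sample lies in the discard tray; all at rest; the cover stands still at 45 degrees, within 8 degrees (all of step 2 and all of step 3 and linear speed of each of dish_1, dish_2, cassette_1, cassette_2, old_dish_a, old_dish_b, old_cassette_c, old_cassette_d below 0.02 m/s and velocity of joint cover between -0.05 and 0.05 rad/s); the robot touches nothing.
It fails at once if a bystander (tube rack, bottle, carton) is moved more than 4 cm (distance of any of tube_rack, reagent_bottle, glove_carton from where it was at the start of the episode above 0.04 m).
Of dish_1, dish_2, cassette_1, cassette_2 only 3 to 4 are there at a start; the rules pass over those that are not, and their reading is None.
Of old_dish_a, old_dish_b, old_cassette_c, old_cassette_d only 1 to 2 are there at a start; the rules pass over those that are not, and their reading is None.
At some moment in a run one of dish_1, dish_2, cassette_1, cassette_2 may be knocked a few centimetres aside while the robot is not near it.
Once in a run the grip may slacken for a moment while it holds something.
It also fails if it takes over 210 s, if anything falls off the work surface, if the arm or the gripper's body presses on something with over 40 N, if the wrist force passes 120 N, or if a joint passes its speed limit or range.

## Working session

There is one attempt and no reset: what is moved stays moved. The work goes in short steps, Python scripts to look and compute and a tool call to move; the robot and the scene stay as the last step left them, time stands still between calls to the robot, and variables do not carry over. Pictures are saved under pics/ and viewed, at most 14 in all, crops included, and the job is handed in when it is done.

Besides the shell and the picture viewer there is one more tool, called after ">>>" by a JSON object that holds its "name" and its "arguments", one argument or row to a line. send_rows: Moves the arm, as the interface text tells. Its arguments: {"type":"object","properties":{"increments":{"type":"array"},"jaw":{"type":"number"}},"required":["increments"]}

```bash
mkdir -p pics; cat > h.py <<'E'
from plant import ctrl
import numpy as np, cv2
def snap(n,f=None):
    im=ctrl.snapshot(n)
    if f: cv2.imwrite('pics/'+f,im[:,:,::-1])
    return im
def R(a):
    a=np.array(a,float)
    if a.shape==(3,3): return a
    if a.size==4: raise ValueError(a)
    from scipy.spatial.transform import Rotation as Ro
    return Ro.from_euler('xyz',a,degrees=True).as_matrix()
def ray(n,rc,c=None):
    c=c or ctrl.calibration(n); K=np.array(c['mtx'])
    v=np.linalg.inv(K)@[rc[1],rc[0],1]; return np.array(c['eye']),R(c['attitude'])@[v[0],-v[1],-v[2]]
def at(n,rc,z,c=None):
    e,d=ray(n,rc,c); return e+d*(z-e[2])/d[2]
def pix(n,p,c=None):
    c=c or ctrl.calibration(n); q=R(c['attitude']).T@(np.array(p)-c['eye']); q=np.array(c['mtx'])@[q[0],-q[1],-q[2]]
    return q[1]/q[2],q[0]/q[2]
E
python3 - <<'E'
from h import *
print(ctrl.get_obs()); print(ctrl.grasp_offset)
for n in('scene','top'): print(ctrl.calibration(n)); snap(n,n+'1.png')
for t in ['station','cover','cover_handle','cover_hinge','recess_a','recess_b','recess_c','recess_d','dish_1','cassette_1','old_dish_a','old_cassette_c','discard_tray','tube_rack','reagent_bottle','glove_carton']:
    for n in ('top',):
        for r in ctrl.spot_point(t,n)[:5]: print(t,n,round(r['conf'],2),np.round(r['pixel']))
E
```

```text
{'clock': 0.0, 'joint_pos': array([-5.12171439e+01,  2.05919613e+01,  6.34732663e-01, -2.07377999e-02,
       -7.01339002e+01, -1.65071434e+01]), 'qvel': array([ 0.07540757, -0.09686987,  0.02659991, -0.04998352, -0.10490166,
        0.11655891]), 'tau': array([ 8.17793098e-04, -5.82723856e+01,  2.93053257e+01,  6.99770093e+00,
        6.81267818e-03, -7.71120222e-05]), 'tool_pos': array([ 0.25567606, -0.62419484,  0.22562207]), 'orientation': array([ 1.79907087e+02, -7.20416752e-03, -1.57731344e+02]), 'force': array([ 0.24074079, -0.06681293,  0.04567204]), 'moment': array([-0.00362016, -0.0648656 ,  0.00255393]), 'gripper_force': 0.0, 'opening': 0.08761457504015446}
0.0188
{'mtx': array([[569.07185532,   0.        , 317.93933223],
       [  0.        , 569.07185532, 227.78160913],
       [  0.        ,   0.        ,   1.        ]]), 'eye': array([ 1.63033325, -0.33691557,  0.85839917]), 'attitude': array([56.56103463,  1.31467264, 71.5009023 ])}
{'mtx': array([[438.582228  ,   0.        , 313.49924611],
       [  0.        , 438.582228  , 244.01813841],
       [  0.        ,   0.        ,   1.        ]]), 'eye': array([0.39736333, 0.02472634, 0.9257446 ]), 'attitude': array([  7.22216204,   0.6027662 , -90.08906296])}
station top 0.78 [234. 327.]
station top 0.58 [246. 304.]Traceback (most recent call last):
  File "<stdin>", line 6, in <module>
ValueError: it knows: cassette, cover_handle, cover_hinge, discard_tray, dish, glove_carton, old_cassette, old_dish, reagent_bottle, recess, station, tube_rack
```

```bash
python3 - <<'E'
from h import *
Z={'cover_handle':.06,'cover_hinge':.06,'recess':.03}
for t in ['cover_handle','cover_hinge','recess','station','dish','cassette','old_dish','old_cassette','discard_tray','tube_rack','reagent_bottle','glove_carton']:
        n='top'
        for r in ctrl.spot_point(t,n)[:7]: print(t,n,round(r['conf'],2),np.round(r['pixel']),np.round(at(n,r['pixel'],Z.get(t,0)),3))
E
```

```text
cover_handle top 0.87 [285. 327.] [0.426 0.007 0.06 ]
cover_hinge top 0.65 [188. 331.] [ 0.621 -0.003  0.06 ]
recess top 0.85 [252. 351.] [ 0.495 -0.043  0.03 ]
recess top 0.82 [250. 305.] [0.5   0.052 0.03 ]
recess top 0.69 [214. 302.] [0.573 0.058 0.03 ]
recess top 0.64 [218. 351.] [ 0.565 -0.044  0.03 ]
station top 0.78 [234. 327.] [0.536 0.006 0.   ]
station top 0.58 [246. 304.] [0.51  0.055 0.   ]
dish top 0.63 [260. 154.] [0.482 0.374 0.   ]
cassette top 0.9 [307. 209.] [0.383 0.253 0.   ]
cassette top 0.85 [183. 175.] [0.65  0.335 0.   ]
cassette top 0.78 [311. 261.] [0.374 0.144 0.   ]
cassette top 0.75 [226. 172.] [0.554 0.339 0.   ]
discard_tray top 0.77 [265. 479.] [ 0.47  -0.314  0.   ]
tube_rack top 0.74 [286. 325.] [0.427 0.01  0.   ]
tube_rack top 0.56 [164. 469.] [ 0.689 -0.304  0.   ]
reagent_bottle top 0.62 [138. 214.] [0.75  0.252 0.   ]
glove_carton top 0.95 [349. 488.] [ 0.295 -0.325  0.   ]
glove_carton top 0.24 [251. 350.] [ 0.5   -0.043  0.   ]
```

View pics/top1.png

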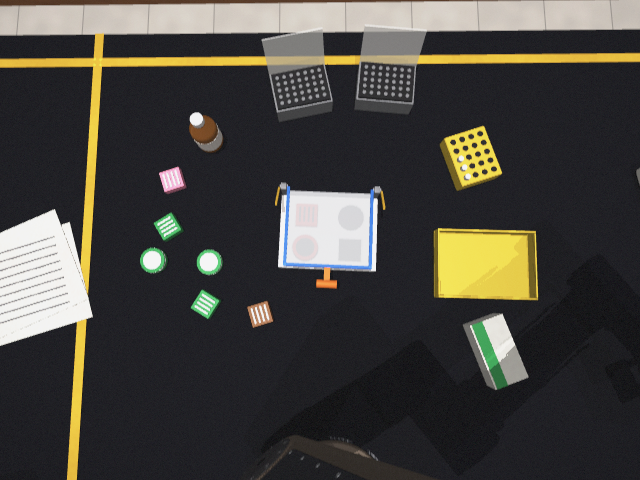

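View pics/scene1.png

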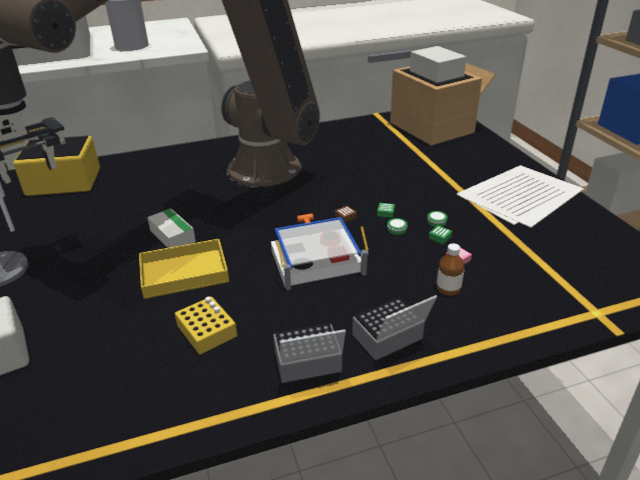

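Top view: the fresh ones are the green dishes at (row 260, col 152) and (262, 209), and the green cassettes at (226, 168) and (304, 205). The look-alikes are pink at (180, 172) and brown at (314, 260), neither green, so they stay put. The old red ones are a cassette in recess_d at (215, 307) and a dish in recess_a at (248, 305). The handle is at (285, 327). The first move goes above the handle.

>>> {"name": "send_rows", "arguments": {
  "increments": [
    [[0.1,0.25,0,-0.07],[0.15,0.5,0,-0.14],[0.2,0.75,0,-0.21],[0.25,1,0,-0.28],[0.25,1,0,-0.28]]
  ],
  "jaw": 1
}}

```text
clock: 1.38
tool_pos: [0.3064, -0.4222, 0.2275]
orientation: [-180.0, 0.1, 178.3]
force: [-0.5, -1.4, 0.6]
opening: 0.0877
gripper_force: 0.0
```

>>> {"name": "send_rows", "arguments": {
  "increments": [
    [[0.1,0.25,0,0],[0.15,0.5,0,0],[0.2,0.75,0,0],[0.25,1,0,0],[0.25,1,0,0]]
  ]
}}

```text
clock: 2.0
tool_pos: [0.3568, -0.2225, 0.2272]
orientation: [180.0, 0.1, 178.5]
force: [0.6, -0.7, 0.0]
opening: 0.0875
gripper_force: 0.0
```

>>> {"name": "send_rows", "arguments": {
  "increments": [
    [[0.1,0.25,0,0],[0.15,0.5,0,0],[0.2,0.75,0,0],[0.25,1,0,0],[0.25,1,0,0],[0.25,1,0,0]]
  ]
}}

```text
clock: 2.75
tool_pos: [0.406, -0.0252, 0.2265]
orientation: [-180.0, -0.0, 178.2]
force: [-1.2, -0.2, -0.2]
opening: 0.0875
gripper_force: 0.0
```

```bash
python3 - <<'E'
from h import *
o=ctrl.get_obs(); print(o['tool_pos'],o['orientation'],o['joint_pos'])
print(ctrl.calibration('wrist')); snap('wrist','w1.png')
for t,z in [('cover_handle',.06),('cover_hinge',.06),('recess',.03)]:
    for r in ctrl.spot_point(t,'wrist')[:5]: print(t,round(r['conf'],2),np.round(r['pixel']),np.round(at('wrist',r['pixel'],z),4))
E
```

```text
[ 0.40602811 -0.02516064  0.22648302] [-1.79978619e+02 -2.48588433e-02  1.78238952e+02] [ 2.45928006e+01 -5.98879151e+00 -3.05387961e+01  8.92849112e-03
 -6.54817621e+01 -1.16357551e+02]
{'mtx': array([[358.59647515,   0.        , 315.36723019],
       [  0.        , 358.59647515, 243.10622098],
       [  0.        ,   0.        ,   1.        ]]), 'eye': array([ 0.33638111, -0.02336635,  0.38462381]), 'attitude': array([-1.49693290e+01, -1.61606833e-02,  8.82350828e+01])}
```

View pics/w1.png

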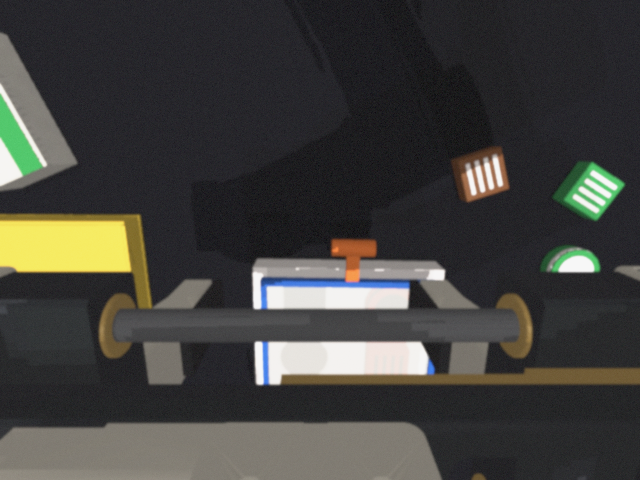

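The wrist picture is seen from the robot side, so rows grow with +x and columns with +y. The handle's bar is at about (247, 354), the brown look-alike at (174, 480), and a green cassette at (190, 590).

```bash
cat >> h.py <<'E'
HSV={'green':((45,90,50),(80,255,255)),'orange':((6,190,100),(13,255,255)),'red':((172,50,60),(180,255,255)),'blue':((105,150,80),(125,255,255))}
def blobs(im,col,amin=60,close=9):
    h=cv2.cvtColor(im,cv2.COLOR_RGB2HSV); m=cv2.inRange(h,*map(np.array,HSV[col]))
    m=cv2.morphologyEx(m,cv2.MORPH_CLOSE,np.ones((close,close),np.uint8))
    n,l,s,c=cv2.connectedComponentsWithStats(m)
    out=[]
    for i in range(1,n):
        if s[i,4]>=amin:
            ct=max(cv2.findContours((l==i).astype(np.uint8),cv2.RETR_EXTERNAL,cv2.CHAIN_APPROX_NONE)[0],key=cv2.contourArea)
            out.append((s[i],c[i][::-1],ct))
    return out
E
python3 - <<'E'
from h import *
for n,f in (('wrist','w1'),('top','top1')):
    im=cv2.imread(f'pics/{f}.png')[:,:,::-1].copy()
    for s,c,ct in blobs(im,'orange'):
        if n=='top' and f=='top1' and not(270<c[0]<300):continue
        print(n,s,c,np.round(at(n,c,.06),4),cv2.minAreaRect(ct))
E
```

```text
wrist [332 240  44  29 599] [249.44240401 352.46577629] [0.4303 0.0082 0.06  ] ((353.0754699707031, 254.26414489746094), (43.17660140991211, 27.712947845458984), 2.4895529747009277)
top [316 279  21   9 165] [283.44242424 326.23636364] [0.4289 0.0087 0.06  ] ((326.0, 283.0), (8.0, 20.0), 90.0)
```

>>> {"name": "send_rows", "arguments": {
  "increments": [
    [[0.11,0.17,0,0],[0.11,0.17,-0.25,0],[0.11,0.17,-0.5,0],[0.11,0.17,-0.7,0],[0.11,0.17,-0.85,0],[0.11,0.17,-0.92,0],[0.11,0.17,-0.92,0]]
  ],
  "jaw": 1
}}

```text
clock: 3.82
tool_pos: [0.4272, 0.0082, 0.0417]
orientation: [-179.9, -0.1, 178.1]
force: [0.2, 0.1, 1.0]
opening: 0.0874
gripper_force: 0.0
```

>>> {"name": "send_rows", "arguments": {
  "increments": [
    [[0,0,0,0],[0,0,0,0],[0,0,0,0],[0,0,0,0],[0,0,0,0],[0,0,0,0]]
  ],
  "jaw": 0.3
}}

```text
clock: 4.58
tool_pos: [0.4278, 0.0091, 0.0427]
orientation: [-180.0, -0.0, 178.2]
force: [0.9, -3.4, 2.2]
opening: 0.0393
gripper_force: 30.0
```

>>> {"name": "send_rows", "arguments": {
  "increments": [
    [[0.005,0,0.096,0],[0.023,0,0.209,0],[0.055,0,0.32,0],[0.1,0,0.426,0],[0.157,-0.005,0.526,0],[0.226,-0.008,0.618,0],[0.305,-0.01,0.702,0],[0.393,-0.014,0.775,0],[0.491,-0.017,0.837,0],[0.594,-0.02,0.888,0],[0.703,-0.024,0.925,0],[0.816,-0.028,0.949,0]]
  ]
}}

```text
clock: 6.08
tool_pos: [0.589, 0.0016, 0.2313]
orientation: [-179.8, -0.4, 178.2]
force: [-4.7, -8.1, -3.4]
opening: 0.0395
gripper_force: 30.0
```

>>> {"name": "send_rows", "arguments": {
  "increments": [
    [[0.095,0,0.01,0],[0.191,-0.006,0.01,0],[0.287,-0.01,0,0],[0.381,-0.013,-0.019,0],[0.454,-0.016,-0.041,0],[0.454,-0.016,-0.041,0],[0.454,-0.016,-0.041,0]]
  ]
}}

```text
clock: 6.95
tool_pos: [0.6816, -0.0027, 0.2238]
orientation: [-179.8, -0.1, 178.1]
force: [1.5, -12.1, -0.5]
opening: 0.0396
gripper_force: 30.0
```

>>> {"name": "send_rows", "arguments": {
  "increments": [
    [[0,0,0,0],[0,0,0,0],[0,0,0,0],[0,0,0.1,0],[0,0,0.3,0],[0,0,0.5,0],[-0.1,0,0.7,0],[-0.25,0,0.88,0],[-0.4,0,0.88,0],[-0.4,0,0.88,0],[-0.4,0,0.88,0]]
  ],
  "jaw": 1
}}

```text
clock: 8.32
tool_pos: [0.6019, 0.001, 0.4001]
orientation: [180.0, 0.0, 178.2]
force: [0.7, 0.1, -1.2]
opening: 0.0873
gripper_force: 0.0
```

```bash
python3 - <<'E'
from h import *
o=ctrl.get_obs(); print(o['tool_pos'],o['orientation'])
c=ctrl.calibration('wrist'); print(c)
snap('wrist','w2.png'); snap('top','top2.png')
for n in ('top','wrist'):
  for t,z in [('recess',.03),('old_dish',.043),('old_cassette',.043),('station',0),('cover_handle',.24)]:
    for r in ctrl.spot_point(t,n)[:5]: print(n,t,round(r['conf'],2),np.round(r['pixel']),np.round(at(n,r['pixel'],z),4))
E
```

```text
[0.60193395 0.00095079 0.40014108] [1.79984590e+02 6.94088330e-03 1.78246875e+02]
{'mtx': array([[358.59647515,   0.        , 315.36723019],
       [  0.        , 358.59647515, 243.10622098],
       [  0.        ,   0.        ,   1.        ]]), 'eye': array([0.53219583, 0.0026461 , 0.55824681]), 'attitude': array([-1.50006546e+01, -5.27523090e-02,  8.82418202e+01])}
top recess 0.87 [252. 350.] [ 0.4931 -0.0403  0.03  ]
top recess 0.64 [215. 304.] [0.5715 0.0538 0.03  ]
top recess 0.6 [249. 301.] [0.5004 0.0605 0.03  ]
top recess 0.57 [221. 348.] [ 0.5596 -0.0369  0.03  ]
top recess 0.37 [189. 330.] [ 0.6261 -0.0009  0.03  ]
top old_dish 0.92 [248. 303.] [0.5008 0.0555 0.043 ]
top old_dish 0.65 [216. 304.] [0.5667 0.0534 0.043 ]
top old_dish 0.41 [186. 330.] [ 6.3e-01 -4.0e-04  4.3e-02]
top old_cassette 0.69 [217. 303.] [0.5644 0.0548 0.043 ]
top cover_handle 0.79 [128. 335.] [ 0.6745 -0.0035  0.24  ]
wrist recess 0.8 [175. 283.] [ 0.5695 -0.0455  0.03  ]
wrist recess 0.68 [117. 282.] [ 0.4904 -0.0433  0.03  ]
wrist recess 0.42 [150. 539.] [0.5466 0.3208 0.03  ]
wrist old_dish 0.67 [127. 352.] [0.5071 0.0534 0.043 ]
wrist old_cassette 0.66 [176. 348.] [0.5732 0.0479 0.043 ]
wrist station 0.9 [150. 315.] [0.5371 0.002  0.    ]
wrist cover_handle 0.42 [ 34. 497.] [0.4496 0.1493 0.24  ]
```

View pics/w2.png

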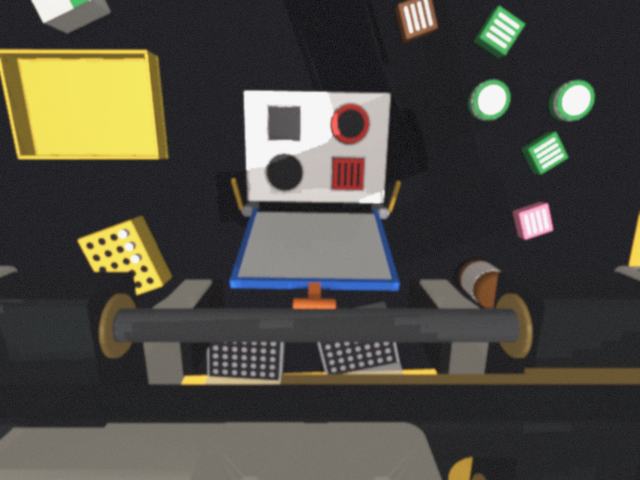

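The wrist view shows the whole station with the cover folded back. The recesses c (122, 284) and b (172, 284) are empty. The red dish is in a at (123, 350) and the red cassette in d at (173, 348). The greens are at (30, 500), (100, 490), (100, 573) and (153, 546), and the discard tray is at about (105, 85).

```bash
cat > m.py <<'E'
from h import *
def station(im,c,roi):
    r0,r1,c0,c1=roi
    g=cv2.cvtColor(im,cv2.COLOR_RGB2GRAY); s=cv2.cvtColor(im,cv2.COLOR_RGB2HSV)[:,:,1]
    m=np.zeros_like(g); m[r0:r1,c0:c1]=((g>150)&(s<60))[r0:r1,c0:c1]*255
    ct=max(cv2.findContours(m,cv2.RETR_EXTERNAL,cv2.CHAIN_APPROX_NONE)[0],key=cv2.contourArea)
    P=np.array([at('wrist',(p[0][1],p[0][0]),.03,c)[:2] for p in ct],np.float32)
    print('plate',cv2.minAreaRect(P))
    d=np.zeros_like(g); cv2.drawContours(d,[ct],-1,255,-1); d[g>90]=0
    d[s>120]=0
    n,l,st,ce=cv2.connectedComponentsWithStats(d)
    for i in range(1,n):
        if st[i,4]>200:
            k=max(cv2.findContours((l==i).astype(np.uint8),cv2.RETR_EXTERNAL,cv2.CHAIN_APPROX_NONE)[0],key=cv2.contourArea)
            for z in (.03,.023):
                Q=np.array([at('wrist',(p[0][1],p[0][0]),z,c)[:2] for p in k],np.float32); print('hole',z,cv2.minAreaRect(Q))
def col(im,c,name,z,roi=None):
    for s,ce,ct in blobs(im,name,200):
        if roi and not(roi[0]<ce[0]<roi[1] and roi[2]<ce[1]<roi[3]): continue
        Q=np.array([at('wrist',(p[0][1],p[0][0]),z,c)[:2] for p in ct],np.float32)
        (x,y),w,a=cv2.minAreaRect(Q); print(name,np.round(ce),'c',np.round((x,y),4),np.round(w,4),round(a,1),'circ',np.round(cv2.minEnclosingCircle(Q)[1],4))
E
cat > a.py <<'E'
from m import *
c={'mtx':[[358.59647515,0,315.36723019],[0,358.59647515,243.10622098],[0,0,1]],'eye':[0.53219583,0.0026461,0.55824681],'attitude':[-15.0006546,-0.05275,88.2418202]}
im=cv2.imread('pics/w2.png')[:,:,::-1].copy()
station(im,c,(85,205,235,400))
HSV['red']=((172,120,60),(180,255,255)); col(im,c,'red',.043)
HSV['red']=((0,120,60),(4,255,255)); col(im,c,'red',.043)
col(im,c,'green',.02)
HSV['yellow']=((22,120,80),(33,255,255)); 
col(im,c,'yellow',.035,(40,170,0,180))
e=[pix('wrist',p,c) for p in [(.535,.006,.03)]]; print(e)
E
python3 a.py
```

```text
plate ((0.534527599811554, 0.004084698855876923), (0.20267584919929504, 0.1518225371837616), 86.99583435058594)
hole 0.03 ((0.49909457564353943, -0.03993435204029083), (0.03886483982205391, 0.040133051574230194), 86.36652374267578)
hole 0.023 ((0.49865591526031494, -0.04049859941005707), (0.03937985748052597, 0.04066488519310951), 86.36652374267578)
hole 0.03 ((0.5014213919639587, 0.053262799978256226), (0.03510292246937752, 0.03457344323396683), 88.2470474243164)
hole 0.023 ((0.5010135173797607, 0.0539335235953331), (0.035568155348300934, 0.035031501203775406), 88.24628448486328)
hole 0.03 ((0.5660569071769714, -0.043402817100286484), (0.049330733716487885, 0.04848824813961983), 87.64775848388672)
hole 0.023 ((0.5665057301521301, -0.04401303082704544), (0.04998442903161049, 0.04913080111145973), 87.64772033691406)
red [174. 348.] c [0.5702 0.0481] [0.0298 0.03  ] 85.3 circ 0.0197
red [123. 349.] c [0.5027 0.0507] [0.0495 0.05  ] 62.3 circ 0.0256
red [173. 348.] c [0.5693 0.0479] [0.0425 0.0417] 88.2 circ 0.029
green [ 32. 499.] c [0.391  0.2547] [0.0504 0.0536] 58.2 circ 0.0348
green [100. 488.] c [0.476  0.2481] [0.0541 0.06  ] 6.2 circ 0.0306
green [101. 569.] c [0.4817 0.3655] [0.0542 0.0652] 20.5 circ 0.0329
green [153. 545.] c [0.5508 0.3371] [0.0523 0.0545] 31.9 circ 0.036
yellow [104.  84.] c [ 0.4677 -0.314 ] [0.221  0.1425] 88.2 circ 0.1257
[(np.float64(148.97794026907997), np.float64(317.4390356330536))]
```

```bash
cat > b.py <<'E'
from m import *
c={'mtx':[[358.59647515,0,315.36723019],[0,358.59647515,243.10622098],[0,0,1]],'eye':[0.53219583,0.0026461,0.55824681],'attitude':[-15.0006546,-0.05275,88.2418202]}
HSV['y']=((15,100,60),(35,255,255))
w=cv2.imread('pics/w2.png')[:,:,::-1].copy(); t=cv2.imread('pics/top2.png')[:,:,::-1].copy()
for n,im,roi in (('wrist',w,(165,225,220,410)),('top',t,(175,220,265,395))):
    for s,ce,ct in blobs(im,'y',15,3):
        if roi[0]<ce[0]<roi[1] and roi[2]<ce[1]<roi[3]:
            k=ct[:,0,:]; f=k[k[:,1].argmin()] ; g=k[k[:,1].argmax()]; print(n,'rowmin',f,'rowmax',g)
def tri(a,b):
    e1,d1=ray('wrist',a,c); e2,d2=ray('top',b); 
    s=np.linalg.lstsq(np.c_[d1,-d2],e2-e1,rcond=None)[0]; return e1+d1*s[0],e2+d2*s[1]
print(tri((180,399),(206,276)),tri((179,234),(208,384)))
cv2.imwrite('pics/p.png',cv2.resize(np.hstack([w[160:230,215:415],t[170:240,240:440]]),None,fx=2,fy=2)[:,:,::-1])
E
python3 b.py
```

```text
wrist rowmin [232 177] rowmax [240 210]
wrist rowmin [397 180] rowmax [390 212]
top rowmin [278 186] rowmax [275 205]
top rowmin [381 191] rowmax [383 209]
(array([0.57473017, 0.10514767, 0.11013792]), array([0.57371449, 0.10421016, 0.10982707])) (array([ 0.56691498, -0.09755347,  0.11431674]), array([ 0.56801736, -0.09956622,  0.11485725]))
```

>>> {"name": "send_rows", "arguments": {
  "increments": [
    [[-0.12,0.06,-0.2,-0.011],[-0.25,0.12,-0.45,-0.011],[-0.37,0.19,-0.7,-0.011],[-0.497,0.251,-0.9,-0.011],[-0.497,0.251,-1,-0.011],[-0.497,0.251,-1,-0.011]]
  ],
  "jaw": 0.8
}}

```text
clock: 9.68
tool_pos: [0.5016, 0.0506, 0.1993]
orientation: [-179.9, -0.1, 177.3]
force: [-0.1, 0.2, 0.7]
opening: 0.0701
gripper_force: 0.0
```

>>> {"name": "send_rows", "arguments": {
  "increments": [
    [[0,0,-0.2,0],[0,0,-0.4,0],[0,0,-0.55,0],[0,0,-0.65,0],[0,0,-0.75,0],[0,0,-0.8,0],[0,0,-0.835,0],[0,0,-0.835,0],[0,0,-0.835,0]]
  ]
}}

```text
clock: 10.8
tool_pos: [0.5029, 0.051, 0.0338]
orientation: [180.0, 0.1, 177.3]
force: [-0.6, -0.2, -0.2]
opening: 0.07
gripper_force: 0.0
```

>>> {"name": "send_rows", "arguments": {
  "increments": [
    [[0,0,0,0],[0,0,0,0],[0,0,0,0],[0,0,0,0],[0,0,0,0]]
  ],
  "jaw": 0.4
}}

```text
clock: 11.42
tool_pos: [0.5026, 0.0509, 0.0334]
orientation: [180.0, 0.0, 177.3]
force: [-0.8, -0.3, 5.0]
opening: 0.0507
gripper_force: 30.0
```

>>> {"name": "send_rows", "arguments": {
  "increments": [
    [[0,0,0.1,0],[0,0,0.25,0],[0,0,0.45,0],[0,-0.2,0.6,0],[0,-0.45,0.6,0],[0,-0.75,0.6,0],[0,-1,0.6,0],[0,-1,0.6,0]]
  ]
}}

```text
clock: 12.42
tool_pos: [0.5017, -0.152, 0.1526]
orientation: [-180.0, -0.1, 177.0]
force: [-0.1, 1.3, -0.5]
opening: 0.0508
gripper_force: 30.0
```

>>> {"name": "send_rows", "arguments": {
  "increments": [
    [[-0.1,-0.2,0,0],[-0.175,-0.4,0,0],[-0.175,-0.6,0,0],[-0.175,-0.6,-0.2,0],[-0.175,-0.6,-0.4,0],[-0.175,-0.6,-0.6,0],[-0.175,-0.6,-0.63,0],[-0.175,-0.6,-0.63,0]]
  ]
}}

```text
clock: 13.42
tool_pos: [0.468, -0.2689, 0.0276]
orientation: [-180.0, -0.0, 177.3]
force: [0.6, 0.7, 0.9]
opening: 0.0511
gripper_force: 30.0
```

>>> {"name": "send_rows", "arguments": {
  "increments": [
    [[0,0,0,0],[0,0,0,0],[0,0,0,0],[0,0,0.3,0],[0,0,0.6,0],[0.1,0.3,0.7,0],[0.2,0.6,0.7,0],[0.35,0.8,0.7,0],[0.5,1,0.7,0],[0.5,1,0.7,0]]
  ],
  "jaw": 0.8
}}

```text
clock: 14.68
tool_pos: [0.5694, -0.0666, 0.168]
orientation: [180.0, 0.1, 177.5]
force: [0.4, -0.4, -0.3]
opening: 0.0699
gripper_force: 0.0
```

>>> {"name": "send_rows", "arguments": {
  "increments": [
    [[0,0.2,0,0],[0,0.4,0,0],[0.003,0.575,-0.1,0],[0.003,0.575,-0.3,0],[0.003,0.575,-0.45,0],[0.003,0.575,-0.55,0],[0.003,0.575,-0.58,0],[0.003,0.575,-0.58,0],[0.003,0.575,-0.58,0]]
  ],
  "jaw": 0.7
}}

```text
clock: 15.8
tool_pos: [0.5687, 0.0459, 0.0524]
orientation: [180.0, 0.1, 177.3]
force: [1.4, -0.8, 0.5]
opening: 0.0611
gripper_force: 0.0
```

>>> {"name": "send_rows", "arguments": {
  "increments": [
    [[0,0,-0.01,0],[0,0,-0.02,0],[0,0,-0.025,0],[0,0,-0.025,0]]
  ]
}}

```text
clock: 16.3
tool_pos: [0.568, 0.0458, 0.046]
orientation: [-180.0, -0.0, 177.3]
force: [-0.6, 0.5, -0.1]
opening: 0.0613
gripper_force: 0.0
```

```bash
python3 - <<'E'
from h import *
im=snap('scene'); cv2.imwrite('pics/s2.png',cv2.resize(im[150:330,220:440],None,fx=3,fy=3)[:,:,::-1])
E
```

```text
(no output)
```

View pics/s2.png

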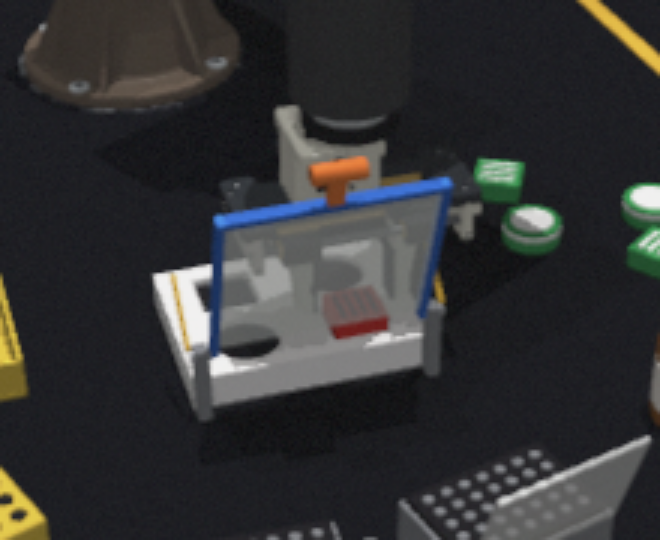

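The crop shows the gripper behind the cover over the red cassette, with the thin pointers on each side. The gripper body may come down on the pointer tip, so I probe downwards gently and watch the force.

>>> {"name": "send_rows", "arguments": {
  "increments": [
    [[0.01,0.012,0,0],[0.01,0.012,-0.005,0],[0.01,0.012,-0.01,0],[0.01,0.012,-0.01,0],[0.01,0.012,-0.01,0]]
  ]
}}

```text
clock: 16.98
tool_pos: [0.57, 0.0482, 0.0441]
orientation: [-180.0, -0.0, 177.3]
force: [-0.6, 0.7, -0.7]
opening: 0.0613
gripper_force: 0.0
```

```bash
python3 - <<'E'
from h import *
o=ctrl.get_obs(); print(o['tool_pos'],o['force'],o['moment'])
E
```

```text
[0.57003683 0.04815276 0.04413934] [-0.55784194  0.73753794 -0.67385615] [ 0.00144831 -0.07233927  0.01469769]
```

>>> {"name": "send_rows", "arguments": {
  "increments": [
    [[0,0,-0.005,0],[0,0,-0.008,0],[0,0,-0.008,0],[0,0,-0.008,0]]
  ]
}}

```text
clock: 17.48
tool_pos: [0.57, 0.0482, 0.0426]
orientation: [-180.0, -0.0, 177.3]
force: [0.6, 0.5, 0.7]
opening: 0.0613
gripper_force: 0.0
```

>>> {"name": "send_rows", "arguments": {
  "increments": [
    [[0,0,-0.005,0],[0,0,-0.005,0],[0,0,-0.005,0]]
  ]
}}

```text
clock: 17.85
tool_pos: [0.5701, 0.0482, 0.0416]
orientation: [-180.0, -0.0, 177.3]
force: [-0.3, 0.2, 0.8]
opening: 0.0611
gripper_force: 0.0
```

>>> {"name": "send_rows", "arguments": {
  "increments": [
    [[0,0,-0.005,0],[0,0,-0.005,0],[0,0,-0.005,0]]
  ]
}}

```text
clock: 18.23
tool_pos: [0.57, 0.0482, 0.0405]
orientation: [-180.0, -0.0, 177.3]
force: [-0.3, -1.2, -0.1]
opening: 0.0614
gripper_force: 0.0
```

>>> {"name": "send_rows", "arguments": {
  "increments": [
    [[0,0,-0.005,0],[0,0,-0.005,0],[0,0,-0.005,0]]
  ]
}}

```text
clock: 18.6
tool_pos: [0.57, 0.0482, 0.0395]
orientation: [-180.0, -0.0, 177.3]
force: [0.3, 0.4, -0.8]
opening: 0.0612
gripper_force: 0.0
```

>>> {"name": "send_rows", "arguments": {
  "increments": [
    [[0,0,-0.005,0],[0,0,-0.01,0],[0,0,-0.01,0]]
  ]
}}

```text
clock: 18.98
tool_pos: [0.5699, 0.0481, 0.0374]
orientation: [-180.0, -0.0, 177.3]
force: [0.8, 0.1, 1.1]
opening: 0.061
gripper_force: 0.0
```

>>> {"name": "send_rows", "arguments": {
  "increments": [
    [[0,0,-0.005,0],[0,0,-0.005,0],[0,0,-0.005,0]]
  ]
}}

```text
clock: 19.35
tool_pos: [0.5701, 0.0482, 0.0366]
orientation: [-180.0, 0.0, 177.3]
force: [-0.5, -0.4, -0.4]
opening: 0.0611
gripper_force: 0.0
```

>>> {"name": "send_rows", "arguments": {
  "increments": [
    [[0,0,-0.005,0],[0,0,-0.008,0],[0,0,-0.008,0]]
  ]
}}

```text
clock: 19.73
tool_pos: [0.57, 0.0481, 0.0349]
orientation: [-180.0, -0.0, 177.3]
force: [-0.2, 0.2, -0.7]
opening: 0.0616
gripper_force: 0.0
```

>>> {"name": "send_rows", "arguments": {
  "increments": [
    [[0,0,-0.005,0],[0,0,-0.008,0],[0,0,-0.008,0]]
  ]
}}

```text
clock: 20.1
tool_pos: [0.57, 0.0482, 0.0333]
orientation: [-180.0, -0.0, 177.3]
force: [-1.3, -0.7, 0.2]
opening: 0.0609
gripper_force: 0.0
```

>>> {"name": "send_rows", "arguments": {
  "increments": [
    [[0,0,0,0],[0,0,0,0],[0,0,0,0],[0,0,0,0],[0,0,0,0]]
  ],
  "jaw": 0.35
}}

```text
clock: 20.72
tool_pos: [0.5701, 0.0482, 0.0334]
orientation: [180.0, 0.0, 177.3]
force: [-0.2, -0.5, -0.1]
opening: 0.0437
gripper_force: 30.0
```

The pointers don't obstruct the gripper. The red cassette is gripped at 44 mm and goes to the tray.

>>> {"name": "send_rows", "arguments": {
  "increments": [
    [[0,0,0.1,0],[0,0,0.25,0],[0,0,0.45,0],[-0.1,-0.2,0.6,0],[-0.2,-0.45,0.6,0],[-0.35,-0.75,0.6,0],[-0.5,-1,0.6,0],[-0.5,-1,0.6,0]]
  ]
}}

```text
clock: 21.72
tool_pos: [0.4675, -0.1544, 0.1534]
orientation: [180.0, -0.0, 177.0]
force: [0.5, -0.2, 0.3]
opening: 0.0436
gripper_force: 30.0
```

>>> {"name": "send_rows", "arguments": {
  "increments": [
    [[0,-0.25,0,0],[0,-0.5,0,0],[0,-0.75,0,0],[0,-1,0,0],[0,-1,-0.2,0],[0,-1,-0.4,0],[0,-1,-0.6,0],[0,-1,-0.63,0],[0,-1,-0.63,0]]
  ]
}}

```text
clock: 22.85
tool_pos: [0.4707, -0.3518, 0.0279]
orientation: [-180.0, -0.0, 177.3]
force: [-0.6, 0.3, 0.2]
opening: 0.0437
gripper_force: 30.0
```

>>> {"name": "send_rows", "arguments": {
  "increments": [
    [[0,0,0,0],[0,0,0,0],[0,0,0,0],[0,0,0.3,0],[0,0,0.6,0],[0,0.25,0.8,0],[0,0.5,0.8,0],[0,0.75,0.8,0],[0,1,0.8,0]]
  ],
  "jaw": 0.8
}}

```text
clock: 23.98
tool_pos: [0.4699, -0.1504, 0.1881]
orientation: [180.0, 0.1, 177.2]
force: [0.8, 0.0, 0.6]
opening: 0.0701
gripper_force: 0.0
```

>>> {"name": "send_rows", "arguments": {
  "increments": [
    [[0,0.25,0.1,0],[0.05,0.5,0.2,0],[0.1,0.75,0.3,0],[0.15,1,0.4,0]]
  ]
}}

```text
clock: 24.48
tool_pos: [0.4999, 0.0498, 0.2688]
orientation: [180.0, 0.1, 177.3]
force: [1.6, 0.2, -0.0]
opening: 0.07
gripper_force: 0.0
```

>>> {"name": "send_rows", "arguments": {
  "increments": [
    [[0.05,0.25,0.1,0],[0.1,0.5,0.2,0],[0.15,0.75,0.2,0],[0.15,1,0.2,0]]
  ]
}}

```text
clock: 24.98
tool_pos: [0.5302, 0.2498, 0.3079]
orientation: [180.0, 0.0, 177.3]
force: [1.2, -0.8, -0.2]
opening: 0.0703
gripper_force: 0.0
```

>>> {"name": "send_rows", "arguments": {
  "increments": [
    [[0.05,0.25,0.1,0],[0.05,0.5,0.1,0],[0.05,0.75,0.1,0],[0.05,0.9,0.1,0],[0.05,0.9,0.1,0],[0.05,0.9,0.1,0]]
  ]
}}

```text
clock: 25.72
tool_pos: [0.5399, 0.4278, 0.3275]
orientation: [-180.0, -0.0, 177.3]
force: [1.0, -0.7, -0.3]
opening: 0.0706
gripper_force: 0.0
```

```bash
python3 - <<'E'
from m import *
o=ctrl.get_obs(); print(o['tool_pos'],o['orientation'])
c=ctrl.calibration('wrist'); print(c['eye'],c['attitude'])
im=snap('wrist','w3.png'); col(im,c,'green',.02); snap('top','top3.png')
E
```

```text
[0.53993515 0.42778629 0.32745073] [-1.79987442e+02 -3.44473747e-03  1.77272410e+02]
[0.47028268 0.43075528 0.48556273] [-1.49903422e+01 -2.54499084e-02  8.72721157e+01]
green [ 84. 170.] c [0.39   0.2602] [0.0516 0.047 ] 58.1 circ 0.0327
green [158. 176.] c [0.4766 0.2532] [0.0573 0.0528] 57.6 circ 0.0296
green [157. 266.] c [0.4799 0.3699] [0.0519 0.0516] 87.3 circ 0.0269
green [213. 251.] c [0.55   0.3426] [0.0459 0.0487] 32.5 circ 0.0314
```

View pics/w3.png

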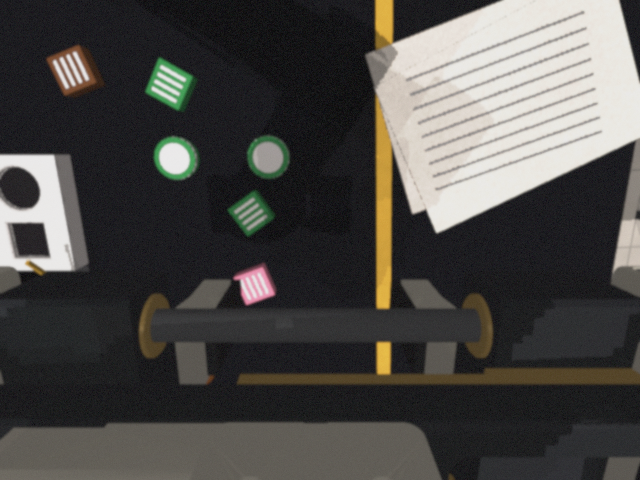

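The four greens are unmoved: cassette (84, 170), dish (158, 176), dish (157, 266) and cassette (213, 251). Pink (285, 256) and brown (70, 73) are the look-alikes. Next I fit each silhouette for a precise pose.

```bash
cat > fit.py <<'E'
from m import *
from scipy.optimize import minimize
def sil(kind,p,c,z0=0,S=4):
    if kind=='dish': t=np.linspace(0,6.283,40); P=np.c_[np.cos(t),np.sin(t)]*.026
    else: P=np.array([[-1,-1],[1,-1],[1,1],[-1,1]])*.022@np.array([[np.cos(p[2]),np.sin(p[2])],[-np.sin(p[2]),np.cos(p[2])]])
    Q=[pix('wrist',(x+p[0],y+p[1],z),c)[::-1] for z in (z0,z0+.02) for x,y in P]
    return cv2.convexHull((np.array(Q)).astype(np.float32))[:,0]
def fit(im,c,kind,p0,z0=0,colr='green'):
    r0=np.array(pix('wrist',(*p0[:2],z0+.01),c))
    s,ce,ct=min(blobs(im,colr,100),key=lambda b:np.linalg.norm(b[1]-r0))
    H=cv2.convexHull(ct)[:,0].astype(float); o=ce[::-1]-60; S=6
    def ras(h):
        m=np.zeros((120*S,120*S),np.uint8); cv2.fillPoly(m,[np.round((h-o+.5)*S).astype(np.int32)],1); return m
    # pixel-edge correction: grow the contour by half a pixel
    A=cv2.dilate(ras(H),np.ones((S,S),np.uint8))
    def cost(p):
        B=ras(sil(kind,p,c,z0)); return 1-(A&B).sum()/(A|B).sum()
    r=min((minimize(cost,[p0[0],p0[1],a],method='Nelder-Mead',options=dict(initial_simplex=[[p0[0],p0[1],a],[p0[0]+.006,p0[1],a],[p0[0],p0[1]+.006,a],[p0[0],p0[1],a+.15]],xatol=2e-5,fatol=1e-4)) for a in ([p0[2]] if kind=='dish' else [p0[2],p0[2]+.2,p0[2]-.2])),key=lambda r:r.fun)
    return np.round(r.x[:2],4),round(np.degrees(r.x[2]),1),round(r.fun,3)
E
cat > f.py <<'E'
from fit import *
K=[[358.59647515,0,315.36723019],[0,358.59647515,243.10622098],[0,0,1]]
c2={'mtx':K,'eye':[0.53219583,0.0026461,0.55824681],'attitude':[-15.0006546,-0.05275,88.2418202]}
c3={'mtx':K,'eye':[0.47028268,0.43075528,0.48556273],'attitude':[-14.9903422,-.02545,87.2721157]}
for f,c in (('w2',c2),('w3',c3)):
    im=cv2.imread(f'pics/{f}.png')[:,:,::-1].copy()
    for k,p in (('cassette',(.388,.257,1.0)),('dish',(.476,.25,0)),('dish',(.48,.368,0)),('cassette',(.55,.34,.55))): print(f,k,fit(im,c,k,p))
E
python3 f.py
```

```text
w2 cassette (array([0.3882, 0.2586]), np.float64(60.2), np.float64(0.085))
w2 dish (array([0.4746, 0.2529]), np.float64(1.1), np.float64(0.068))
w2 dish (array([0.4796, 0.3719]), np.float64(1.7), np.float64(0.072))
w2 cassette (array([0.5507, 0.3426]), np.float64(32.7), np.float64(0.086))
w3 cassette (array([0.3883, 0.2571]), np.float64(57.2), np.float64(0.09))
w3 dish (array([0.4757, 0.2505]), np.float64(0.4), np.float64(0.055))
w3 dish (array([0.4798, 0.3689]), np.float64(6.0), np.float64(0.035))
w3 cassette (array([0.5511, 0.3407]), np.float64(33.0), np.float64(0.085))
```

>>> {"name": "send_rows", "arguments": {
  "increments": [
    [[-0.1,-0.25,-0.2,0],[-0.2,-0.5,-0.4,0],[-0.32,-0.75,-0.6,0],[-0.32,-0.886,-0.637,0],[-0.32,-0.886,-0.637,0],[-0.32,-0.886,-0.637,0]]
  ],
  "jaw": 0.8
}}

```text
clock: 26.58
tool_pos: [0.4767, 0.2508, 0.2011]
orientation: [179.9, 0.1, 177.2]
force: [0.2, -0.2, -0.6]
opening: 0.0702
gripper_force: 0.0
```

```bash
cat > look.py <<'E'
import sys
from fit import *
k,x,y,a,f=sys.argv[1:6]; z=float(sys.argv[6]) if len(sys.argv)>6 else 0; cl=sys.argv[7] if len(sys.argv)>7 else 'green'
o=ctrl.get_obs(); c=ctrl.calibration('wrist'); im=snap('wrist',f)
p,a,q=fit(im,c,k,(float(x),float(y),np.radians(float(a))),z,cl); t=o['tool_pos']
print('obj',p,a,q,'tool',np.round(t,4),np.round(o['orientation'],1),'shift units',np.round((p-t[:2])/.2,3),'pix',np.round(pix('wrist',(*p,z+.02),c)))
E
python3 look.py dish .4757 .2505 0 w4.png
```

```text
obj [0.4764 0.252 ] -0.1 0.047 tool [0.4767 0.2508 0.2011] [1.799e+02 1.000e-01 1.772e+02] shift units [-0.001  0.006] pix [221. 317.]
```

View pics/w4.png

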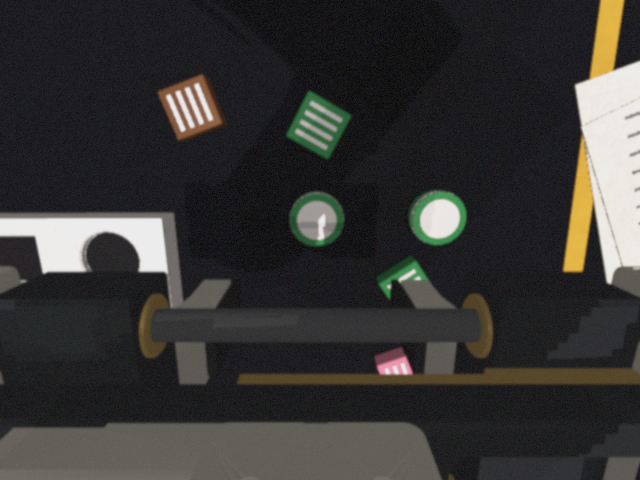

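The dish under the gripper fits the model and sits at (221, 317), so I descend and grip it.

>>> {"name": "send_rows", "arguments": {
  "increments": [
    [[0,0.005,-0.25,0],[0,0.005,-0.5,0],[0,0.005,-0.7,0],[0,0.005,-0.85,0],[0,0.005,-0.93,0],[0,0.005,-0.953,0],[0,0.005,-0.953,0]]
  ]
}}

```text
clock: 27.5
tool_pos: [0.4766, 0.2526, 0.01]
orientation: [180.0, 0.0, 177.3]
force: [0.2, 0.6, 0.5]
opening: 0.0701
gripper_force: 0.0
```

>>> {"name": "send_rows", "arguments": {
  "increments": [
    [[0,0,0,0],[0,0,0,0],[0,0,0,0],[0,0,0,0],[0,0,0.1,0],[0,0,0.3,0],[0,0,0.55,0],[0,0,0.55,0]]
  ],
  "jaw": 0.4
}}

```text
clock: 28.5
tool_pos: [0.478, 0.2537, 0.1234]
orientation: [179.7, 0.3, 177.3]
force: [1.9, 0.8, -0.7]
opening: 0.0511
gripper_force: 30.0
```

>>> {"name": "send_rows", "arguments": {
  "increments": [
    [[0.03,-0.25,0,0],[0.06,-0.5,0,0],[0.1,-0.75,0,0],[0.13,-1,0,0],[0.13,-1,0,0],[0.13,-1,-0.1,0],[0.13,-1,-0.2,0],[0.13,-1,-0.28,0],[0.13,-1,-0.28,0],[0.13,-1,-0.28,0]]
  ]
}}

```text
clock: 29.75
tool_pos: [0.5022, 0.0524, 0.0636]
orientation: [-180.0, 0.0, 177.3]
force: [0.7, 1.0, 0.0]
opening: 0.0509
gripper_force: 30.0
```

```bash
python3 - <<'E'
from h import *
o=ctrl.get_obs(); print(o['tool_pos'],o['force'],o['opening'])
im=snap('wrist'); cv2.imwrite('pics/w5.png',cv2.resize(im[150:330,200:440],None,fx=3,fy=3)[:,:,::-1])
E
```

```text
[0.50224217 0.05244378 0.06362988] [0.6904781  1.03919477 0.01864646] 0.05091522087376192
```

View pics/w5.png

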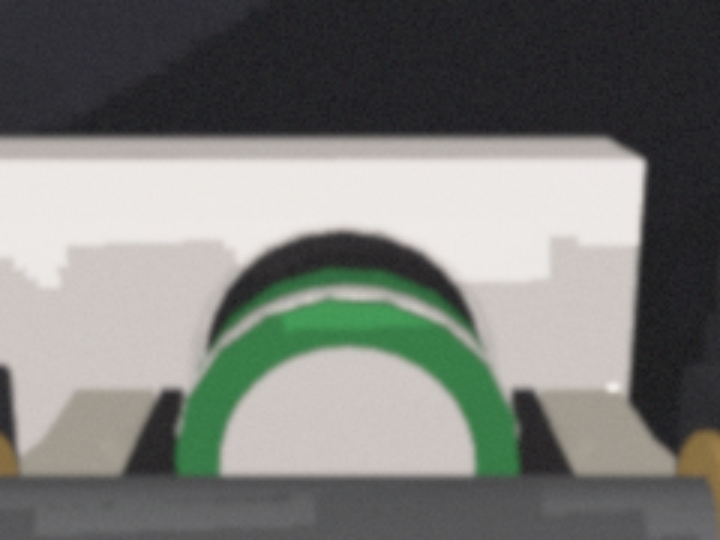

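The held dish is centred on recess_a's visible arc, at column ~347 of the crop. I lower it.

>>> {"name": "send_rows", "arguments": {
  "increments": [
    [[0.002,-0.004,-0.05,0],[0.002,-0.004,-0.08,0],[0.002,-0.004,-0.1,0],[0.002,-0.004,-0.115,0],[0.002,-0.004,-0.13,0],[0.002,-0.004,-0.14,0],[0.002,-0.004,-0.147,0],[0.002,-0.004,-0.147,0]]
  ]
}}

```text
clock: 30.8
tool_pos: [0.5024, 0.0512, 0.0339]
orientation: [-180.0, -0.0, 177.3]
force: [0.2, 0.7, 0.2]
opening: 0.0511
gripper_force: 30.0
```

>>> {"name": "send_rows", "arguments": {
  "increments": [
    [[0,0,0,0],[0,0,0,0],[0,0,0,0],[0,0,0.2,0],[0,0,0.5,0],[0,0.25,0.83,0],[0,0.5,0.83,0],[0,0.75,0.83,0],[0,1,0.83,0]]
  ],
  "jaw": 0.75
}}

```text
clock: 31.92
tool_pos: [0.5023, 0.253, 0.2006]
orientation: [179.9, 0.0, 177.3]
force: [1.3, -0.5, 0.3]
opening: 0.0657
gripper_force: 0.0
```

>>> {"name": "send_rows", "arguments": {
  "increments": [
    [[-0.05,0.25,0,0],[-0.115,0.5,0,0],[-0.115,0.585,0,0],[-0.115,0.585,0,0],[-0.115,0.585,0,0]]
  ],
  "jaw": 0.8
}}

```text
clock: 32.55
tool_pos: [0.4795, 0.3672, 0.1998]
orientation: [-180.0, -0.0, 177.2]
force: [0.0, -0.3, -0.1]
opening: 0.0703
gripper_force: 0.0
```

```bash
python3 look.py dish .4797 .3689 0 w6.png
```

```text
obj [0.4806 0.37  ] -2.9 0.046 tool [0.4795 0.3672 0.1998] [-180.    -0.   177.2] shift units [0.005 0.014] pix [223. 319.]
```

>>> {"name": "send_rows", "arguments": {
  "increments": [
    [[0.005,0.014,-0.25,0],[0.005,0.014,-0.5,0],[0.005,0.014,-0.7,0],[0.005,0.014,-0.85,0],[0.005,0.014,-0.93,0],[0.005,0.014,-0.946,0],[0.005,0.014,-0.946,0]]
  ]
}}

```text
clock: 33.48
tool_pos: [0.481, 0.3713, 0.0117]
orientation: [179.9, 0.1, 177.3]
force: [0.7, 0.1, 0.1]
opening: 0.0705
gripper_force: 0.0
```

>>> {"name": "send_rows", "arguments": {
  "increments": [
    [[0,0,0,0],[0,0,0,0],[0,0,0,0],[0,0,0,0],[0,0,0.1,0],[0,0,0.3,0],[0,0,0.55,0],[0,0,0.55,0]]
  ],
  "jaw": 0.4
}}

```text
clock: 34.48
tool_pos: [0.4822, 0.3731, 0.1252]
orientation: [179.6, 0.3, 177.3]
force: [0.6, 0.7, 0.0]
opening: 0.051
gripper_force: 30.0
```

>>> {"name": "send_rows", "arguments": {
  "increments": [
    [[0.1,-0.25,0,0],[0.2,-0.5,0,0],[0.3,-0.75,0,0],[0.4,-1,0,0],[0.4,-1,0,0]]
  ]
}}

```text
clock: 35.1
tool_pos: [0.5606, 0.1676, 0.1197]
orientation: [-179.9, -0.1, 177.0]
force: [0.3, 0.8, -0.3]
opening: 0.0506
gripper_force: 30.0
```

>>> {"name": "send_rows", "arguments": {
  "increments": [
    [[0.03,-0.25,0,0],[0.03,-0.5,0,0],[0.03,-0.75,0,0],[0.03,-1,0,0],[0.03,-1,0,0],[0.03,-1,0,0]]
  ]
}}

```text
clock: 35.85
tool_pos: [0.5663, -0.0286, 0.1203]
orientation: [180.0, -0.0, 177.2]
force: [0.3, 0.2, -0.9]
opening: 0.0513
gripper_force: 30.0
```

>>> {"name": "send_rows", "arguments": {
  "increments": [
    [[0,-0.0745,0,0],[0,-0.0745,-0.1,0],[0,-0.0745,-0.2,0],[0,-0.0745,-0.28,0],[0,-0.0745,-0.28,0],[0,-0.0745,-0.28,0]]
  ]
}}

```text
clock: 36.6
tool_pos: [0.567, -0.0437, 0.0653]
orientation: [-180.0, 0.0, 177.3]
force: [-0.3, 0.3, 0.4]
opening: 0.051
gripper_force: 30.0
```

```bash
python3 - <<'E'
from h import *
o=ctrl.get_obs(); print(o['tool_pos'],o['force'],o['opening'])
im=snap('wrist'); cv2.imwrite('pics/w7.png',cv2.resize(im[100:330,120:520],None,fx=2,fy=2)[:,:,::-1])
E
```

```text
[ 0.56695    -0.04370517  0.0652534 ] [-0.25098468  0.30546423  0.41499401] 0.051008323259684095
```

View pics/w7.png

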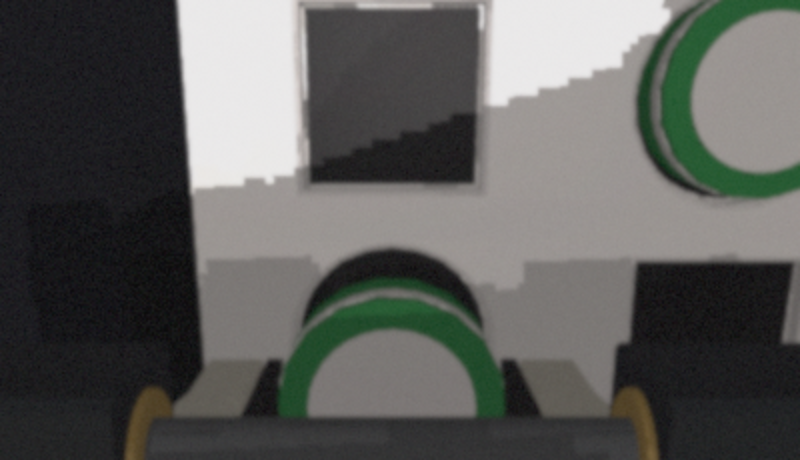

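Dish A is seated in recess_a (upper right of the crop), recess_c is empty at crop (95, 393), and the held dish is centred on recess_b. I lower and release it, then go to the cassette at (0.551, 0.341).

>>> {"name": "send_rows", "arguments": {
  "increments": [
    [[-0.003,0,-0.05,0],[-0.003,0,-0.08,0],[-0.003,0,-0.1,0],[-0.003,0,-0.115,0],[-0.003,0,-0.13,0],[-0.003,0,-0.145,0],[-0.003,0,-0.153,0],[-0.003,0,-0.153,0]]
  ]
}}

```text
clock: 37.65
tool_pos: [0.5658, -0.0439, 0.0345]
orientation: [-180.0, 0.0, 177.3]
force: [-1.6, 1.0, 3.3]
opening: 0.0509
gripper_force: 30.0
```

>>> {"name": "send_rows", "arguments": {
  "increments": [
    [[0,0,0,0],[0,0,0,0],[0,0,0,0],[0,0,0.2,0],[0,0,0.5,0],[0,0.25,0.83,0],[0,0.5,0.83,0],[0,0.75,0.83,0],[0,1,0.83,0]]
  ],
  "jaw": 0.7
}}

```text
clock: 38.78
tool_pos: [0.5657, 0.1579, 0.2007]
orientation: [180.0, 0.1, 177.3]
force: [1.4, 0.1, -0.5]
opening: 0.0614
gripper_force: 0.0
```

>>> {"name": "send_rows", "arguments": {
  "increments": [
    [[-0.03,0.25,0,0.1],[-0.06,0.5,0,0.2],[-0.08,0.75,0,0.3],[-0.08,0.92,0,0.415],[-0.08,0.92,0,0.415],[-0.08,0.92,0,0.415]]
  ]
}}

```text
clock: 39.52
tool_pos: [0.5496, 0.3397, 0.1998]
orientation: [-180.0, -0.0, -147.2]
force: [-0.1, 0.4, -0.5]
opening: 0.0613
gripper_force: 0.0
```

```bash
python3 look.py cassette .551 .3407 33 w8.png; python3 - <<'E'
from h import *
cv2.imwrite('pics/top4.png',snap('top')[:,:,::-1])
E
```

```text
obj [0.5512 0.3415] 32.4 0.046 tool [0.5496 0.3397 0.1998] [-180.    -0.  -147.2] shift units [0.008 0.009] pix [225. 316.]
```

View pics/w8.png

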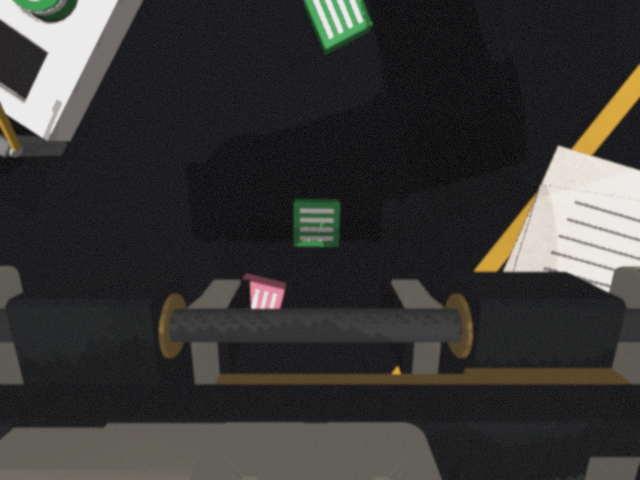

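The cassette under the gripper at (223, 316) is square to the jaws, and the pink one at (290, 265) is clear of the fingers. I grip it and carry it to recess_d.

>>> {"name": "send_rows", "arguments": {
  "increments": [
    [[0.008,0.009,-0.25,0],[0.008,0.009,-0.5,0],[0.008,0.009,-0.7,0],[0.008,0.009,-0.85,0],[0.008,0.009,-0.93,0],[0.008,0.009,-0.946,0],[0.008,0.009,-0.946,0]]
  ]
}}

```text
clock: 40.5
tool_pos: [0.5521, 0.3422, 0.012]
orientation: [180.0, 0.1, -147.1]
force: [-0.2, 0.0, 1.4]
opening: 0.0611
gripper_force: 0.0
```

>>> {"name": "send_rows", "arguments": {
  "increments": [
    [[0,0,0,0],[0,0,0,0],[0,0,0,0],[0,0,0,0],[0,0,0.1,0],[0,0,0.3,0],[0,0,0.55,0],[0,0,0.55,0]]
  ],
  "jaw": 0.35
}}

```text
clock: 41.5
tool_pos: [0.5535, 0.3437, 0.1257]
orientation: [179.9, 0.4, -147.0]
force: [0.2, 0.4, -0.2]
opening: 0.0436
gripper_force: 30.0
```

>>> {"name": "send_rows", "arguments": {
  "increments": [
    [[0.02,-0.25,0,-0.1],[0.04,-0.5,0,-0.2],[0.07,-0.75,0,-0.3],[0.095,-1,0,-0.415],[0.095,-1,0,-0.415],[0.095,-1,0,-0.415]]
  ]
}}

```text
clock: 42.25
tool_pos: [0.5704, 0.1417, 0.1206]
orientation: [-180.0, -0.0, 177.3]
force: [-0.9, 1.1, -0.0]
opening: 0.0435
gripper_force: 30.0
```

>>> {"name": "send_rows", "arguments": {
  "increments": [
    [[0,-0.2,0,0],[0,-0.4,0,0],[0,-0.465,0,0],[0,-0.465,0,0],[0,-0.465,0,0]]
  ]
}}

```text
clock: 42.88
tool_pos: [0.5707, 0.05, 0.1209]
orientation: [180.0, 0.0, 177.3]
force: [0.3, 0.8, -0.5]
opening: 0.0433
gripper_force: 30.0
```

>>> {"name": "send_rows", "arguments": {
  "increments": [
    [[0,-0.008,-0.1,0],[0,-0.008,-0.2,0],[0,-0.008,-0.3,0],[0,-0.008,-0.34,0],[0,-0.008,-0.37,0],[0,-0.008,-0.385,0],[0,-0.008,-0.395,0],[0,-0.008,-0.395,0],[0,-0.008,-0.395,0]]
  ]
}}

```text
clock: 44.0
tool_pos: [0.5707, 0.0473, 0.0423]
orientation: [180.0, 0.0, 177.3]
force: [-0.0, -1.1, 0.0]
opening: 0.0434
gripper_force: 30.0
```

>>> {"name": "send_rows", "arguments": {
  "increments": [
    [[0,0.005,0,0],[0,0.005,-0.008,0],[0,0.005,-0.016,0],[0,0.005,-0.024,0],[0,0.005,-0.032,0],[0,0.005,-0.036,0],[0,0.005,-0.036,0]]
  ]
}}

```text
clock: 44.88
tool_pos: [0.5704, 0.0482, 0.0348]
orientation: [-180.0, -0.0, 177.3]
force: [-1.3, 0.1, 1.1]
opening: 0.0433
gripper_force: 30.0
```

>>> {"name": "send_rows", "arguments": {
  "increments": [
    [[0,0,0,0],[0,0,0,0],[0,0,0,0],[0,0,0.2,0],[0,0,0.5,0],[0,0.25,0.83,0],[-0.2,0.5,0.83,0],[-0.4,0.75,0.83,0],[-0.6,1,0.83,0]]
  ],
  "jaw": 0.7
}}

```text
clock: 46.0
tool_pos: [0.4593, 0.2372, 0.2012]
orientation: [179.9, 0.0, 177.2]
force: [0.5, 1.5, 0.1]
opening: 0.0617
gripper_force: 0.0
```

>>> {"name": "send_rows", "arguments": {
  "increments": [
    [[-0.15,0.02,0,-0.12],[-0.3,0.045,0,-0.24],[-0.31,0.045,0,-0.34],[-0.31,0.045,0,-0.34],[-0.31,0.045,0,-0.34]]
  ]
}}

```text
clock: 46.62
tool_pos: [0.4082, 0.2374, 0.2003]
orientation: [179.9, -1.2, 148.9]
force: [-0.5, -0.3, -0.1]
opening: 0.0612
gripper_force: 0.0
```

```bash
python3 look.py cassette .3883 .2571 58 w9.png
```

```text
obj [0.3886 0.258 ] 57.5 0.069 tool [0.4082 0.2374 0.2003] [179.9  -1.2 148.9] shift units [-0.098  0.103] pix [197. 323.]
```

View pics/w9.png

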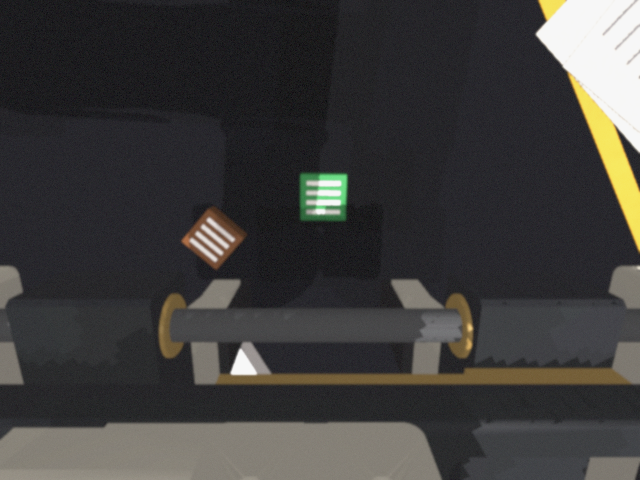

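>>> {"name": "send_rows", "arguments": {
  "increments": [
    [[0,0,0,0],[0,0,0,0],[0,0,0,0]]
  ]
}}

```text
clock: 47.05
tool_pos: [0.4081, 0.2375, 0.2003]
orientation: [179.9, -1.2, 148.9]
force: [0.5, -0.5, 0.3]
opening: 0.0615
gripper_force: 0.0
```

```bash
python3 - <<'E'
from h import *
o=ctrl.get_obs(); print(np.round(o['joint_pos'],1),np.round(o['qvel'],2),o['tool_pos'],o['orientation'])
E
```

```text
[  53.1    2.6  -25.4   -1.3  -62.  -173.6] [-0.04 -0.07  0.07  0.07  0.02 -0.  ] [0.40807007 0.23747282 0.20026015] [179.87720667  -1.1651053  148.91046455]
```

Joint 6 is at its limit on this side, so I turn the other way (+88.6°) and take the cassette by its other pair of sides.

>>> {"name": "send_rows", "arguments": {
  "increments": [
    [[0,0,0,0.12],[0,0,0,0.24],[0,0,0,0.36],[0,0,0,0.48],[0,0,0,0.6],[0,0,0,0.6]]
  ]
}}

```text
clock: 47.8
tool_pos: [0.4081, 0.2376, 0.2003]
orientation: [179.9, -1.2, -159.6]
force: [0.1, -0.3, 0.0]
opening: 0.0614
gripper_force: 0.0
```

>>> {"name": "send_rows", "arguments": {
  "increments": [
    [[-0.05,0.05,0,0.12],[-0.098,0.103,0,0.24],[-0.098,0.103,0,0.36],[-0.098,0.103,0,0.43],[-0.098,0.103,0,0.43],[-0.098,0.103,0,0.43]]
  ]
}}

```text
clock: 48.55
tool_pos: [0.3885, 0.2581, 0.2003]
orientation: [179.9, -1.2, -122.8]
force: [-0.3, 1.7, -0.8]
opening: 0.0613
gripper_force: 0.0
```

```bash
python3 look.py cassette .3883 .2571 58 w10.png;  python3 - <<'E'
from h import *
o=ctrl.get_obs(); print(np.round(o['joint_pos'],1))
E
```

```text
obj [0.3888 0.258 ] 58.2 0.044 tool [0.3885 0.2581 0.2003] [ 179.9   -1.2 -122.8] shift units [ 0.002 -0.   ] pix [226. 314.]
[ 57.7   2.5 -26.   -0.2 -62.7 -90.4]
```

>>> {"name": "send_rows", "arguments": {
  "increments": [
    [[0.001,0,-0.25,0.006],[0.001,0,-0.5,0.012],[0.001,0,-0.7,0.012],[0.001,0,-0.85,0.012],[0.001,0,-0.93,0.012],[0.001,0,-0.946,0.012],[0.001,0,-0.946,0.012]]
  ]
}}

```text
clock: 49.48
tool_pos: [0.3889, 0.2583, 0.0114]
orientation: [179.9, -1.2, -121.6]
force: [-0.1, -0.1, 1.1]
opening: 0.0612
gripper_force: 0.0
```

>>> {"name": "send_rows", "arguments": {
  "increments": [
    [[0,0,0,0],[0,0,0,0],[0,0,0,0],[0,0,0,0],[0,0,0.1,0],[0,0,0.3,0],[0,0,0.55,0],[0,0,0.55,0]]
  ],
  "jaw": 0.35
}}

```text
clock: 50.48
tool_pos: [0.3902, 0.2601, 0.1249]
orientation: [179.9, -0.7, -121.5]
force: [-0.9, -0.1, -1.0]
opening: 0.0432
gripper_force: 30.0
```

>>> {"name": "send_rows", "arguments": {
  "increments": [
    [[0.14,-0.2,0,-0.11],[0.28,-0.4,0,-0.22],[0.41,-0.6,0,-0.33],[0.548,-0.75,0,-0.44],[0.548,-0.75,0,-0.55],[0.548,-0.75,0,-0.66],[0.548,-0.75,0,-0.708],[0.548,-0.75,0,-0.708]]
  ]
}}

```text
clock: 51.48
tool_pos: [0.4978, 0.1078, 0.1204]
orientation: [179.9, -1.2, 177.6]
force: [-0.1, 0.0, 0.1]
opening: 0.0432
gripper_force: 30.0
```

>>> {"name": "send_rows", "arguments": {
  "increments": [
    [[0,-0.25,0,0],[0,-0.5,0,0],[0,-0.74,0,0],[0,-0.74,0,0],[0,-0.74,0,0]]
  ]
}}

```text
clock: 52.1
tool_pos: [0.4982, -0.04, 0.1209]
orientation: [179.9, -1.2, 177.6]
force: [-0.0, 0.8, -1.3]
opening: 0.0434
gripper_force: 30.0
```

>>> {"name": "send_rows", "arguments": {
  "increments": [
    [[0.001,-0.001,-0.1,-0.003],[0.001,-0.001,-0.2,-0.003],[0.001,-0.001,-0.3,-0.003],[0.001,-0.001,-0.34,-0.003],[0.001,-0.001,-0.37,-0.003],[0.001,-0.001,-0.385,-0.003],[0.001,-0.001,-0.39,-0.003],[0.001,-0.001,-0.39,-0.003],[0.001,-0.001,-0.39,-0.003]]
  ]
}}

```text
clock: 53.22
tool_pos: [0.4987, -0.0401, 0.0434]
orientation: [179.9, -1.1, 177.4]
force: [-0.6, 0.2, -0.7]
opening: 0.0435
gripper_force: 30.0
```

>>> {"name": "send_rows", "arguments": {
  "increments": [
    [[0,0,-0.008,0],[0,0,-0.016,0],[0,0,-0.024,0],[0,0,-0.032,0],[0,0,-0.036,0],[0,0,-0.036,0]]
  ]
}}

```text
clock: 53.98
tool_pos: [0.4984, -0.0401, 0.0358]
orientation: [179.9, -1.2, 177.4]
force: [-0.3, 0.3, 0.1]
opening: 0.0432
gripper_force: 30.0
```

>>> {"name": "send_rows", "arguments": {
  "increments": [
    [[0,0,-0.006,0],[0,0,-0.006,0]]
  ]
}}

```text
clock: 54.22
tool_pos: [0.4985, -0.0401, 0.0347]
orientation: [179.9, -1.2, 177.4]
force: [0.5, 0.6, 0.1]
opening: 0.0433
gripper_force: 30.0
```

>>> {"name": "send_rows", "arguments": {
  "increments": [
    [[0,0,0,0],[0,0,0,0],[0,0,0,0],[0,0,0.2,0],[0,0,0.5,0],[0,0,0.8,0],[0,0,1,0]]
  ],
  "jaw": 0.7
}}

```text
clock: 55.1
tool_pos: [0.499, -0.0401, 0.2379]
orientation: [179.8, -1.0, 177.4]
force: [1.4, 0.2, -0.4]
opening: 0.0611
gripper_force: 0.0
```

>>> {"name": "send_rows", "arguments": {
  "increments": [
    [[0.1,0.05,0.25,0],[0.25,0.1,0.5,0],[0.4,0.2,0.7,0],[0.51,0.2,0.83,0],[0.51,0.2,0.83,0],[0.51,0.2,0.83,0],[0.51,0.2,0.83,0]]
  ]
}}

```text
clock: 55.98
tool_pos: [0.5996, -0.0003, 0.4]
orientation: [179.9, -1.2, 177.4]
force: [-0.1, 0.3, 0.0]
opening: 0.0614
gripper_force: 0.0
```

```bash
python3 - <<'E'
from fit import *
o=ctrl.get_obs(); print(o['tool_pos'],o['orientation'])
c=ctrl.calibration('wrist'); im=snap('wrist'); cv2.imwrite('pics/w11.png',cv2.resize(im[60:320,0:420],None,fx=1.9,fy=1.9)[:,:,::-1]); snap('top','top5.png')
station(im,c,(60,215,225,420))
for n,k,p in (('a','dish',(.5027,.0517,0)),('b','dish',(.5663,-.0435,0)),('c','cassette',(.4984,-.0403,-.05)),('d','cassette',(.5706,.0484,-.05))): print(n,p[:2],fit(im,c,k,p,.023))
E
```

```text
[ 5.99599799e-01 -2.97974414e-04  3.99957214e-01] [179.87820905  -1.23982369 177.35149595]
plate ((0.5348824262619019, 0.004011228680610657), (0.20214702188968658, 0.15181194245815277), 87.25157165527344)
a (0.5027, 0.0517) (array([0.5019, 0.05  ]), np.float64(4.2), np.float64(0.095))
b (0.5663, -0.0435) (array([ 0.5656, -0.0435]), np.float64(4.9), np.float64(0.1))
c (0.4984, -0.0403) (array([ 0.4984, -0.04  ]), np.float64(-5.7), np.float64(0.102))
d (0.5706, 0.0484) (array([0.5694, 0.0476]), np.float64(-2.0), np.float64(0.119))
```

View pics/w11.png

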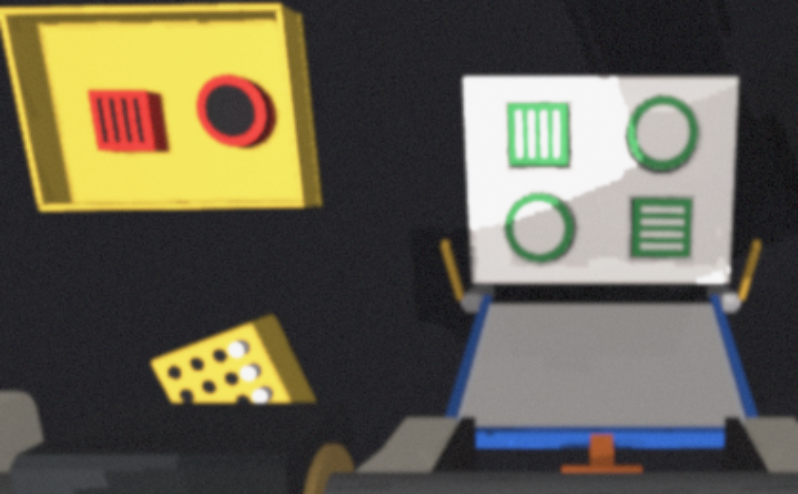

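The picture shows all four greens seated (crop: a (132, 663), b (228, 540), c (133, 538), d (227, 661)) and both reds in the tray at (120, 128) and (110, 235). Next is pinching the handle again.

>>> {"name": "send_rows", "arguments": {
  "increments": [
    [[0.2,-0.01,0,0],[0.41,-0.02,0,0],[0.41,-0.02,-0.25,0],[0.41,-0.02,-0.5,0],[0.41,-0.02,-0.7,0],[0.41,-0.02,-0.8,0],[0.41,-0.02,-0.87,0],[0.41,-0.02,-0.87,0],[0.41,-0.02,-0.87,0]]
  ],
  "jaw": 0.8
}}

```text
clock: 57.2
tool_pos: [0.683, -0.0041, 0.228]
orientation: [179.9, -1.1, 177.4]
force: [1.1, -0.7, 0.7]
opening: 0.0703
gripper_force: 0.0
```

>>> {"name": "send_rows", "arguments": {
  "increments": [
    [[0,0,0,0],[0,0,0,0],[0,0,0,0],[0,0,0,0],[0,0,0,0],[0,0,0,0]]
  ],
  "jaw": 0.3
}}

```text
clock: 57.95
tool_pos: [0.6827, -0.0029, 0.2269]
orientation: [179.8, -1.1, 177.4]
force: [0.1, 4.3, 1.4]
opening: 0.0396
gripper_force: 30.0
```

>>> {"name": "send_rows", "arguments": {
  "increments": [
    [[-0.092,0.003,0.027,0],[-0.186,0.008,0.044,0],[-0.282,0.012,0.052,0],[-0.378,0.016,0.05,0],[-0.473,0.02,0.038,0],[-0.567,0.024,0.017,0],[-0.658,0.028,-0.013,0],[-0.7455,0.032,-0.0525,0],[-0.7455,0.032,-0.0525,0]]
  ]
}}

```text
clock: 59.08
tool_pos: [0.5331, 0.004, 0.2164]
orientation: [179.7, -1.1, 177.4]
force: [-1.5, 9.7, 2.1]
opening: 0.0395
gripper_force: 30.0
```

>>> {"name": "send_rows", "arguments": {
  "increments": [
    [[-0.0835,0.004,-0.0475,0],[-0.1615,0.008,-0.1035,0],[-0.2055,0.01,-0.1405,0],[-0.2435,0.011,-0.177,0],[-0.2435,0.011,-0.177,0],[-0.2435,0.011,-0.177,0]]
  ]
}}

```text
clock: 59.82
tool_pos: [0.4848, 0.0062, 0.1813]
orientation: [179.7, -1.1, 177.4]
force: [-4.3, 10.5, 3.8]
opening: 0.0396
gripper_force: 30.0
```

>>> {"name": "send_rows", "arguments": {
  "increments": [
    [[0,0,0,0],[0,0,0,0],[0,0,0,0],[0,0,0.1,0],[0,0,0.25,0],[0,0,0.5,0],[0,0,0.75,0],[0,-0.25,0.9,0],[0,-0.5,0.9,0],[0,-0.75,0.9,0],[0,-1,0.9,0],[0,-1,0.9,0]]
  ],
  "jaw": 0.8
}}

```text
clock: 61.32
tool_pos: [0.4841, -0.1984, 0.3602]
orientation: [179.9, -1.3, 177.1]
force: [-0.9, -0.4, -0.4]
opening: 0.0699
gripper_force: 0.0
```

```bash
python3 - <<'E'
from h import *
im=snap('scene'); t=snap('top')
a=cv2.resize(im[130:330,120:480],(720,400)); b=cv2.resize(t[150:300,180:580],(720,200),interpolation=cv2.INTER_AREA)
cv2.imwrite('pics/s3.png',np.vstack([a,b])[:600,:,::-1])
h=[(round(r['conf'],2),r['pixel']) for r in ctrl.spot_point('cover_handle','top')[:1]]
hs=[(round(r['conf'],2),r['pixel']) for r in ctrl.spot_point('cover_handle','scene')[:1]]; print(h,hs)
e1,d1=ray('top',h[0][1])
for th in (.6,.7,.785,.87,.95):
    p=(.6197-.192*np.cos(th),.005,.06+.192*np.sin(th)); print(th,pix('top',p),pix('scene',p))
E
```

```text
[] [(0.56, [180.1, 311.9])]Traceback (most recent call last):
  File "<stdin>", line 7, in <module>
IndexError: list index out of range
```

View pics/s3.png

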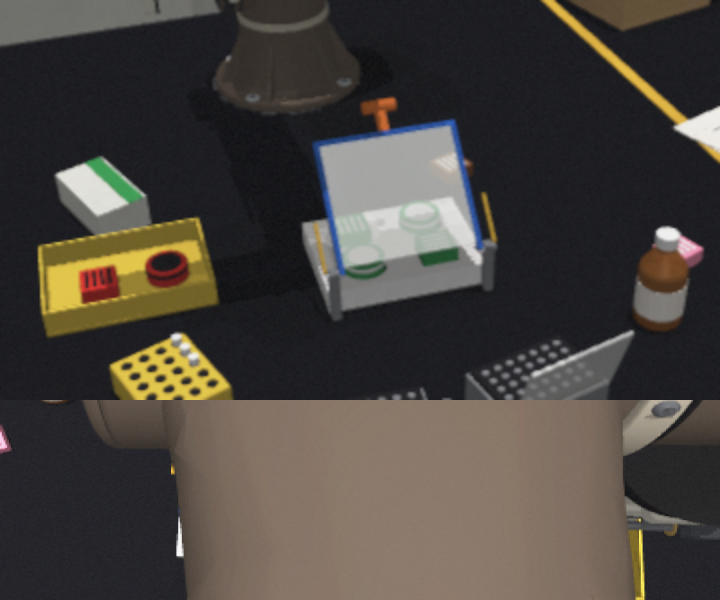

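The scene picture shows the cover half open, parallel to the pointers, with the handle at scene pixel (182, 310). The bystanders are in place, the greens are in the station and the reds in the tray.

```bash
python3 - <<'E'
from h import *
for th in (.65,.72,.785,.85,.92):
    p=(.6197-.192*np.cos(th),.0055,.06+.192*np.sin(th)); print(th,np.round(pix('scene',p),1))
E
```

```text
0.65 [187.6 306.1]
0.72 [185.5 307. ]
0.785 [183.8 308. ]
0.85 [182.4 309. ]
0.92 [181.2 310.3]
```

```bash
python3 - <<'E'
from h import *
im0=cv2.imread('pics/scene1.png')[:,:,::-1].copy(); im1=snap('scene')
for im,th in ((im0,0),(im1,.785)):
    p=np.array((.6197-.192*np.cos(th),.0085-.05*.192*(1-np.cos(th)),.06+.192*np.sin(th)))
    q=pix('scene',p)
    for s,c,ct in blobs(im,'orange',15,1):
        if abs(c[0]-q[0])<20 and abs(c[1]-q[1])<20: print(th,np.round(q,1),s,c,cv2.minAreaRect(ct))
# tool-pose estimate of the angle
for z in (.1813,):print(np.arctan2((.1813-.0427-.003)/.192,(.6197-.4848)/.192))
E
```

```text
0.7879859579905736
```

```bash
python3 -c "
from plant import ctrl
print(ctrl.close_job())"
```

```text
the job is handed in; nothing more can be done
None
```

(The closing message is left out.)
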